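Slicer insert back into its snap-in bay

ROBOT

A 6-joint arm with a two-finger parallel gripper is mounted at the origin on the work surface. World frame = base frame: x ahead of the robot, y to its left, z up, the work surface at z = 0. Lengths are in m, angles in rad, forces in N, time in s.
With the tool pointing down it reaches from about 0.35 to 0.975 m from the base axis. Payload 4.9 kg.
Tool frame: the origin (TCP) lies midway between the tips of the shut fingers; the grasp point (between the pads) lies 19 mm behind it; z points along the fingers, x is the direction in which the jaws open and shut, and the axes are right-handed (so a half turn about z gives the same grasp; the last joint's range is limited). The gripper opens to 85 mm and grips with 20 to 120 N. Pads are 22 mm wide; open, the fingers measure 114 mm over their backs; the gripper's body (76 mm by 85 mm) begins 54 mm behind the grasp point. The pads swing forward as they close: fully open they stand 13 mm farther back than shut.
Start: joints at [-1.268, 0.053, 1.613, -0, 1.476, -0.119], TCP at [0.256, -0.57, 0.231] pointing down, gripper open.
Joint ranges: [-3.01, 3.01], [-1.01, 2.22], [0.06, 2.58], [-1.02, 4.17], [0.09, 2.62], [-3.14, 3.14]. Speed limits (rad/s): [2.57, 2.57, 3.14, 3.14, 3.14, 3.14].

INTERFACE

Orientations are given as a rotation vector (axis times angle).
In Python, from station import ctrl gives the robot as it stands.
- The arm moves only by the tool step_arm, never from a script. Its argument "increments" is text: rows parted by semicolons, each of 6 numbers parted by spaces: the shift along the tool's x, y, z as a fraction of full scale, then the turn, a rotation vector about the tool's x, y, z as a fraction of full scale. In form: x y z rx ry rz; .... A call has 1 to 12 rows; each row shifts and turns the commanded pose from where the row before left it, along the tool's axes as they then stand; what a row does not reach is not made up. Full scale, the value 1, is 0.025 m for a shift and 0.1 rad for a turn. A row lasts 1/12 s, in which the tool goes at most 41.7 mm and 7.16 degrees, less where a joint would pass 70% of its speed; a pose out of reach is approached as far as the arm can. A call with a number of a shift or a turn outside -1 to 1 is refused whole. A call with a gripper value outside its range is refused whole. "fingers" is the opening, from -1 (shut) to 1 (fully open), so that 0 is half open, set as the call begins (left out, the last holds). The fingers move at their own pace and stop on an object; "newtons" is the grip in N (left out, the last holds). Time passes only in rows, so rows that do not move let the fingers close. It gives the time, the measured TCP pose, the force and the opening at its end, in the units of the state.
- ctrl.get_obs(): the state, without advancing time (a new reading comes with each control period).
- ctrl.get_image(name): name is "scene" or "top" or "wrist"; returns a dict with "pixels" (384x512x3 uint8, red, green, blue), "intrinsics" (3x3 intrinsics, pixels), "distortion" ([k1, k2, p1, p2, k3] as OpenCV has them; the pictures are not rectified), "eye" and "orientation" of the camera in the world. Camera axes: x right, y down, z forward; pixel columns grow to the right and rows downward; lengths in m; the calibration is good to about 2 mm. A picture is of the moment at which its call begins. There is no depth.
- ctrl.finish_job(): hands the job in, once; it reports no verdict.
The state is a dict: "t": time; "q": joint angles; "dq": joint speeds; "effort": joint torques, N m; "tool_pos": TCP position; "tool_rot": TCP orientation; "contact_force": force on the tool from outside, world axes, zero at the start; "wrist_torque": the same for the moment, N m; "opening": finger opening in m.
Only numpy, scipy, OpenCV 4.12 (cv2) and the standard library are available. Lean on these libraries where they do the work, as an engineer would, in place of code of your own. Each camera call takes 0.05 s, during which the arm holds its last target.

TASK

Take the lime slicer insert out of the dish drainer and put it away in its own lime-labelled bay of the storage tray, steel face up: hook its front lip under the keeper bar at the label end, then push the other end down until the spring clip snaps over it and the insert lies flat. Leave the other two inserts and everything else on the counter where they are.

Things in the scene. Friction and masses are not known exactly. Their poses are not given: they have to be found in the camera images.
- insert_lime: Lime green slicer insert to put away: loose plastic slab 120 x 50 x 14 mm (x, y, z), 80 to 155 g, origin at the centre of its underside, +z out of its top face (steel plate with fine teeth; the underside is a dark panel). At the start it stands on a long edge between the drainer's tines, +y edge up, 64 mm above the counter, x and z level.
- insert_lime_lip (a point): middle of the lower front edge of the lime insert's lip, at (-72, 0, 0) mm in the insert's frame. The lip is 40 mm wide, 4 mm thick, flush with the underside, and stands out 12 mm from the slab's -x end
- insert_lime_tab (a point): middle of the upper rear edge of the lime insert's tab, at (66, 0, 5) mm in the insert's frame. The tab is 36 mm wide, 5 mm thick, flush with the underside, and stands out 6 mm from the slab's +x end
- bay_lime: Fixed storage bay with lime label and lime clip, one of three alike in the tray (the others orange and blue); which place it has varies. Origin on the tray floor, 4 mm above the counter; x points from label to clip. The sides are open, nothing within 20 mm of a stored insert. The label lies on an 18 mm high block at x = -103 to -77 mm
- bay_lime_seat (a point): centre of the seat's top, 12 mm above the bay's origin, axes as the bay's. The seat is a rib 36 mm wide from x = -72 to 62 mm. A stored insert lies flat on it with its origin at this point and its x axis along the bay's
- bay_lime_stop (a point): foot of the end stop in the bay's mouth, at (-73, 0, 12) mm in the bay's frame. The keeper bar over the mouth spans x = -77 to -65 mm, z = 19 to 23 mm: the mouth is 7 mm high, 47 mm wide, 8 mm deep and opens towards +x. The lip goes fully in at a tilt of up to about 15 degrees
- bay_lime_nose (a point): lower front edge of the resting clip's nose, at (63, 0, 17.8) mm in the bay's frame, so 3 mm over the tab of a stored insert. Above it a steep lead-in slopes back to x = 71, z = 36 mm. The clip is 30 mm wide and reaches back to x = 78 mm
- clip_lime (a joint): travel in m of the lime bay's spring clip: 0 = forward (at rest, and when snapped over the tab), up to 0.006 = pushed back along the bay's +x. Pressing the insert's rear end straight down takes about 6 to 15 N until the tab slips under the nose; its own weight does not do it
- drainer: Fixed wire dish drainer, 204 x 204 mm, origin at the centre of its underside. Inserts rest on wires 14 mm above the counter, length along x, held by two rows of tines (x = -41 and 41 mm, 52 mm high, one every 21 mm in y). Rim wire 48 mm high. Between the rows there is room for fingers at both faces of an insert
- tray: Fixed charcoal storage tray 200 x 330 mm (x, y), rim 10 mm high, origin on the counter under the middle bay's origin; bays at y = -100, 0 and 100 mm with the same axes. The counter between tray and drainer is bare
- insert_orange: orange insert, same shape, standing in the drainer 84 mm from the lime one, on either side: leave it. Origin and axes as for the lime insert
- insert_blue: blue insert, same shape, snapped into the blue bay: leave it. Origin and axes as for the lime insert
- pot: frosted glass pot with hinged lid, 88 mm across, 109 mm high, loose; origin at the centre of its underside
- tape_dispenser: translucent tape dispenser 110 x 30 x 80 mm, loose; origin at the centre of its underside
- bag_clip: lime plastic bag clip 120 x 22 x 12 mm, loose (not an insert); origin at the centre of its underside
- marker_holder: aluminium marker holder with three markers, 46 x 90 x 126 mm, loose; origin at the centre of its underside
- mug: blue mug 82 mm across, 95 mm high, loose; origin at the centre of its underside
There are look-alikes about, which are no part of the job. Leave any pink or turquoise look-alike of the insert_lime alone.

How it is judged:
At the end, for the whole second after the job is handed in: The lime insert rests face up in the lime bay, lip under the keeper bar: its origin within 4 mm along and 6 mm across of its seated place, 10 to 14.5 mm above the bay's origin, level within 0.05 rad, square within 0.09 rad, the clip sprung back to less than 1.5 mm, and everything still (x of insert_lime in the frame of bay_lime between -0.004 and 0.004 m and y of insert_lime in the frame of bay_lime between -0.006 and 0.006 m and z of insert_lime in the frame of bay_lime between 0.01 and 0.0145 m and angle between insert_lime's own z axis and vertical below 0.05 rad and angle between the x axis of insert_lime and the x axis of bay_lime, either way round below 0.09 rad and x of insert_lime_lip in the frame of bay_lime below -0.067 m and value of joint clip_lime below 0.0015 m and linear speed of insert_lime below 0.02 m/s and angular speed of insert_lime below 0.2 rad/s); the robot touches nothing.
It fails at once if the blue insert is moved more than 15 mm (distance of insert_blue from where it was at the start of the episode above 0.015 m).
It fails at once if the orange insert is moved more than 30 mm (distance of insert_orange from where it was at the start of the episode above 0.03 m).
It fails at once if another thing on the counter is moved more than 30 mm (distance of any of pot, tape_dispenser, bag_clip, marker_holder, mug from where it was at the start of the episode above 0.03 m).
It also fails if it takes over 66 s, if anything falls off the work surface, if the arm or the gripper's body presses on something with over 40 N, if the wrist force passes 120 N, or if a joint passes its speed limit or range.

## Working session

There is one attempt and no reset: what is moved stays moved. The work goes in short steps, Python scripts to look and compute and a tool call to move; the robot and the scene stay as the last step left them, time stands still between calls to the robot, and variables do not carry over. Pictures are saved under pics/ and viewed, and the job is handed in when it is done.

Besides the shell and the picture viewer there is one more tool, called after "Request:" as a command line: name --argument value ..., lists and objects as JSON in quotes. step_arm: Moves the arm, as the interface text tells. Shift numbers are shares of 0.025 m and turn numbers shares of 0.1 rad, none past 1 either way. Its arguments: {"type":"object","properties":{"increments":{"type":"string"},"fingers":{"type":"number"},"newtons":{"type":"number"}},"required":["increments"]}

```bash
ls; mkdir -p pics; python3 - <<'E'
from station import ctrl
import cv2
o=ctrl.get_obs()
print(o)
for n in ["scene","top","wrist"]:
    d=ctrl.get_image(n)
    cv2.imwrite(f"pics/{n}0.png",cv2.cvtColor(d["pixels"],cv2.COLOR_RGB2BGR))
    print(n,d["intrinsics"],d["distortion"],d["eye"],d["orientation"])
E
```

```text
pics
{'t': 0.0, 'q': array([-1.26798352e+00,  5.33541924e-02,  1.61431876e+00, -3.25218583e-05,
        1.47598384e+00, -1.19002850e-01]), 'dq': array([ 0.00065045,  0.00014271,  0.00198531, -0.00012014, -0.000185  ,
       -0.00087071]), 'effort': array([ 6.00263666e-04, -3.93682265e+01, -3.70172274e+01, -9.90034823e-05,
        7.18138806e-03, -4.95258234e-06]), 'tool_pos': array([ 0.25568717, -0.56961533,  0.23004988]), 'tool_rot': array([-2.63618586e+00,  1.70645535e+00,  2.52488261e-03]), 'contact_force': array([-0.1161536 ,  0.72061851,  0.09427359]), 'wrist_torque': array([ 0.05715809, -0.02329441, -0.02450583]), 'opening': 0.08539149156784792}
scene [[459.10011961   0.         253.7323058 ]
 [  0.         459.10011961 191.98555761]
 [  0.           0.           1.        ]] [-0.18955956  0.          0.          0.          0.        ] [1.05859127 0.59138953 1.22832015] [-0.96846663 -2.64620849  0.8328682 ]
top [[455.87417557   0.         253.83888431]
 [  0.         455.87417557 187.74050096]
 [  0.           0.           1.        ]] [-0.01219887  0.          0.          0.          0.        ] [ 0.4328353  -0.03759527  1.45366133] [-2.18425065  2.19009383 -0.06755608]
wrist [[340.53626522   0.         250.1307157 ]
 [  0.         340.53626522 192.5040275 ]
 [  0.           0.           1.        ]] [0.00046745 0.         0.         0.         0.        ] [ 0.32993548 -0.53667754  0.37441493] [ 2.40196004 -1.55262509 -0.25465325]
```

View pics/scene0.png

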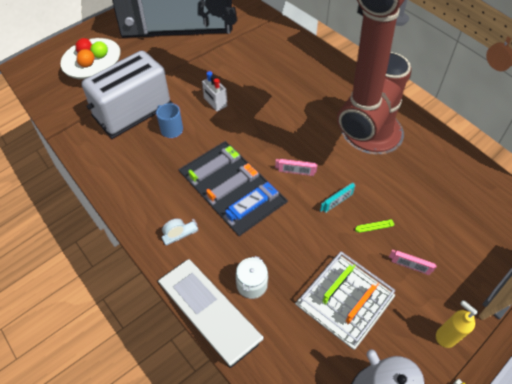

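View pics/top0.png

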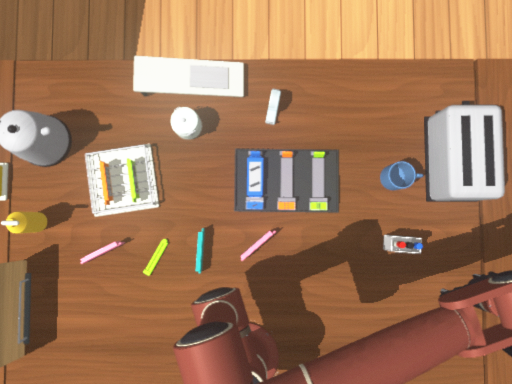

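View pics/wrist0.png

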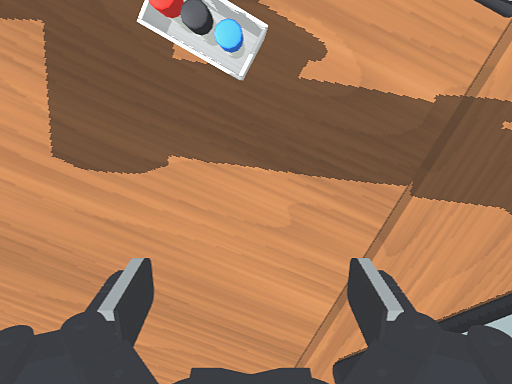

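The top view shows the drainer at (122,180) with the lime insert at (131,180) and orange at (104,183), and the tray at (287,180) with the lime bay at (319,180). I'll zoom in to get details.

```bash
python3 - <<'E'
import cv2
t=cv2.imread("pics/top0.png"); s=cv2.imread("pics/scene0.png")
cv2.imwrite("pics/c1.png",cv2.resize(t[140:220,230:345],None,fx=6,fy=6,interpolation=cv2.INTER_CUBIC))
cv2.imwrite("pics/c2.png",cv2.resize(t[135:225,75:170],None,fx=6,fy=6,interpolation=cv2.INTER_CUBIC))
cv2.imwrite("pics/c3.png",cv2.resize(s[135:240,175:290],None,fx=5,fy=5,interpolation=cv2.INTER_CUBIC))
cv2.imwrite("pics/c4.png",cv2.resize(s[245:355,290:400],None,fx=5,fy=5,interpolation=cv2.INTER_CUBIC))
E
```

```text
(no output)
```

View pics/c1.png

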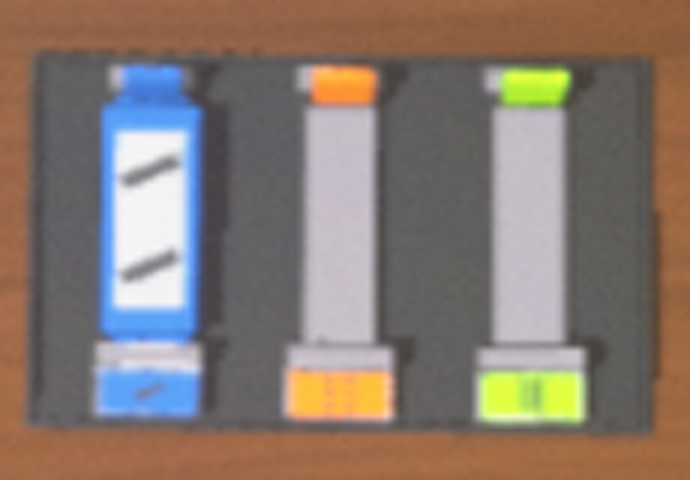

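View pics/c2.png

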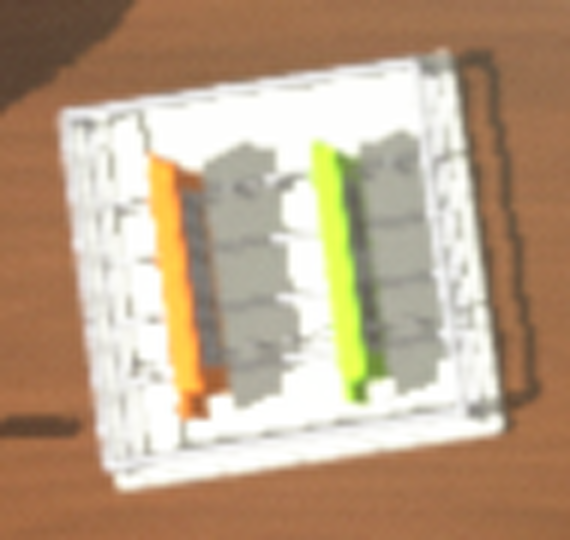

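View pics/c3.png

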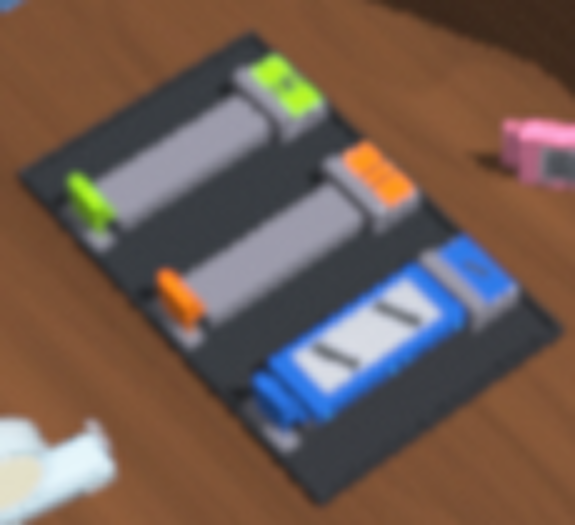

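View pics/c4.png

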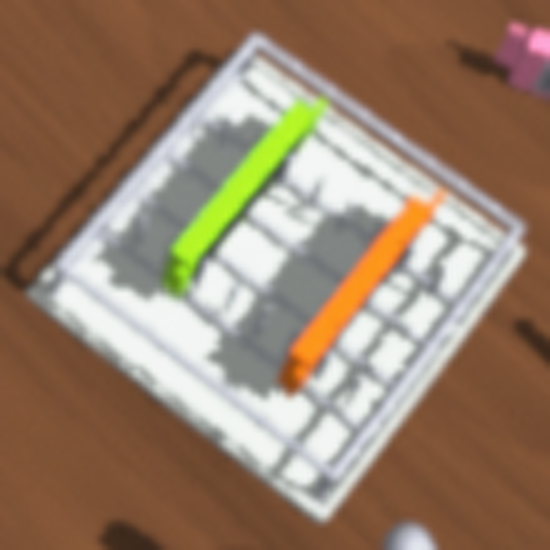

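```bash
cat > h.py <<'E'
import numpy as np,cv2
from scipy.spatial.transform import Rotation as R
from station import ctrl
def img(n,save=None):
    d=ctrl.get_image(n)
    if save: cv2.imwrite("pics/"+save,cv2.cvtColor(d["pixels"],cv2.COLOR_RGB2BGR))
    return d
def rays(d,px):
    p=cv2.undistortPoints(np.array(px,float).reshape(-1,1,2),np.array(d["intrinsics"]),np.array(d["distortion"])).reshape(-1,2)
    return R.from_rotvec(d["orientation"]).apply(np.c_[p,np.ones(len(p))])
def onplane(d,px,z):
    v=rays(d,px); e=np.array(d["eye"]); return e+v*((z-e[2])/v[:,2])[:,None]
def proj(d,P):
    Rm=R.from_rotvec(d["orientation"]).inv(); p=Rm.apply(np.atleast_2d(P)-np.array(d["eye"]))
    return cv2.projectPoints(p,np.zeros(3),np.zeros(3),np.array(d["intrinsics"]),np.array(d["distortion"]))[0].reshape(-1,2)
def two(d1,p1,d2,p2):
    a=rays(d1,[p1])[0];b=rays(d2,[p2])[0];a/=np.linalg.norm(a);b/=np.linalg.norm(b)
    e1=np.array(d1["eye"]);e2=np.array(d2["eye"])
    s=np.linalg.lstsq(np.c_[a,-b],e2-e1,rcond=None)[0]
    x,y=e1+s[0]*a,e2+s[1]*b
    return (x+y)/2,np.linalg.norm(x-y)
def mask(d,lo,hi,roi=None):
    m=cv2.inRange(cv2.cvtColor(d["pixels"],cv2.COLOR_RGB2HSV),lo,hi)
    if roi:
        k=np.zeros_like(m);x0,y0,x1,y1=roi;k[y0:y1,x0:x1]=255;m&=k
    return m
LIME=((32,120,90),(48,255,255))
E
python3 - <<'E'
from h import *
d=img("top")
for roi,z in [((118,150,145,210),.064),((300,140,340,162),.036),((300,195,340,215),.022)]:
    m=mask(d,*LIME,roi)
    c=max(cv2.findContours(m,0,1)[0],key=cv2.contourArea)
    r=cv2.minAreaRect(c);b=cv2.boxPoints(r)
    print(cv2.contourArea(c),r); print(onplane(d,b,z).round(4), onplane(d,[r[0]],z).round(4))
o=ctrl.get_obs();M=R.from_rotvec(o["tool_rot"]).as_matrix();print(M.round(3))
Rc=R.from_rotvec(img("wrist")["orientation"]).as_matrix()
w=img("wrist");print((M.T@Rc).round(3),(M.T@(w["eye"]-o["tool_pos"])).round(4))
E
```

```text
141.5 ((131.99600219726562, 179.72799682617188), (42.57473373413086, 6.350432872772217), 79.69515228271484)
[[0.6113 0.3618 0.064 ]
 [0.6147 0.3426 0.064 ]
 [0.4859 0.3173 0.064 ]
 [0.4825 0.3364 0.064 ]] [[0.5484 0.3395 0.064 ]]
54.5 ((319.0, 154.0), (6.0, 10.0), 90.0)
[[ 0.6394 -0.2224  0.036 ]
 [ 0.6393 -0.2537  0.036 ]
 [ 0.6204 -0.2535  0.036 ]
 [ 0.6205 -0.2222  0.036 ]] [[ 0.6299 -0.2379  0.036 ]]
85.0 ((318.0, 205.5), (7.0, 14.0), 90.0)
[[ 0.4801 -0.213   0.022 ]
 [ 0.48   -0.2569  0.022 ]
 [ 0.458  -0.2567  0.022 ]
 [ 0.4582 -0.2128  0.022 ]] [[ 0.4691 -0.2348  0.022 ]]
[[ 0.409 -0.912 -0.   ]
 [-0.912 -0.409  0.001]
 [-0.001 -0.    -1.   ]]
[[ 1.     0.001  0.001]
 [-0.001  0.948  0.318]
 [-0.001 -0.318  0.948]] [ 1.000e-04 -8.130e-02 -1.444e-01]
```

Request:
step_arm --increments "0 0 0 0 0 0.76; 0 0 0 0 0 0.76; 0 0 0 0 0 0.76; -0.62 -0.95 0 0 0 0; -0.62 -0.95 0 0 0 0; -0.62 -0.95 0 0 0 0; -0.62 -0.95 0 0 0 0; -0.62 -0.95 0 0 0 0; -0.62 -0.95 0 0 0 0; -0.62 -0.95 0 0 0 0; -0.62 -0.95 0 0 0 0; -0.62 -0.95 0 0 0 0"

```text
t: 1.3
tool_pos: [0.4396, -0.391, 0.2313]
tool_rot: [2.426, -1.996, 0.0]
contact_force: [-0.0, -0.1, 0.3]
opening: 0.0854
```

Request:
step_arm --increments "-0.62 -0.95 0 0 0 0; -0.62 -0.95 0 0 0 0; -0.62 -0.95 0 0 0 0; -0.62 -0.95 0 0 0 0; -0.62 -0.95 0 0 0 0; -0.62 -0.95 0 0 0 0; -0.62 -0.95 0 0 0 0; -0.62 -0.95 0 0 0 0; 0 0 0 0 0 0; 0 0 0 0 0 0; 0 0 0 0 0 0"

```text
t: 2.22
tool_pos: [0.601, -0.2341, 0.2311]
tool_rot: [2.426, -1.996, -0.001]
contact_force: [-0.7, -0.4, 0.2]
opening: 0.0856
```

```bash
python3 - <<'E'
from h import *
d=img("wrist","w1.png");t=img("top","t1.png")
o=ctrl.get_obs();print(o["t"],o["tool_pos"],R.from_rotvec(o["tool_rot"]).as_matrix().round(3))
import pickle;pickle.dump((d,t),open("v1.pkl","wb"))
E
```

```text
2.3167 [ 0.60063302 -0.23474557  0.23127235] [[ 0.191 -0.982 -0.   ]
 [-0.982 -0.191 -0.   ]
 [ 0.     0.    -1.   ]]
```

View pics/w1.png

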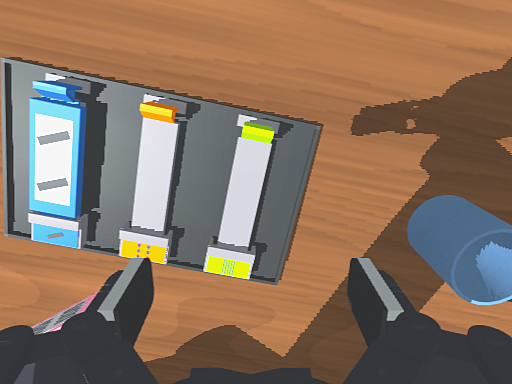

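The wrist view shows the whole tray, lime label at (228,267), lime clip at (258,132), rim corners near (321,124) and (277,283).

```bash
python3 - <<'E'
from h import *
import pickle
d,t=pickle.load(open("v1.pkl","rb"))
cs=[]
for nm,lo,hi,roi in [("lime",*LIME,(200,250,260,285)),("orange",(12,150,120),(25,255,255),(110,225,175,270)),("blue",(95,120,120),(112,255,255),(28,215,85,250))]:
    m=mask(d,lo,hi,roi);c=max(cv2.findContours(m,0,1)[0],key=cv2.contourArea)
    r=cv2.minAreaRect(c);P=onplane(d,cv2.boxPoints(r),.022);cs.append(P.mean(0))
    print(nm,cv2.contourArea(c),P[:,:2].round(4).tolist(),P.mean(0).round(4))
cs=np.array(cs);v=cs[2]-cs[0];print("spacing",np.linalg.norm(v),"yaw",np.degrees(np.arctan2(-v[0],v[1])))
# seat: bright low-saturation 
hsv=cv2.cvtColor(d["pixels"],cv2.COLOR_RGB2HSV)
m=((hsv[...,1]<40)&(hsv[...,2]>170)).astype(np.uint8)*255
k=np.zeros_like(m);k[120:250,210:285]=255;m&=k
c=max(cv2.findContours(m,0,1)[0],key=cv2.contourArea);r=cv2.minAreaRect(c)
P=onplane(d,cv2.boxPoints(r),.016);print("seat",P[:,:2].round(4).tolist(),P.mean(0).round(4))
m=mask(d,*LIME,(230,115,290,145));c=max(cv2.findContours(m,0,1)[0],key=cv2.contourArea)
print("clip",onplane(d,cv2.boxPoints(cv2.minAreaRect(c)),.036)[:,:2].round(4).tolist())
# top view label triple
for nm,lo,hi,roi in [("lime",*LIME,(300,195,340,215)),("blue",(95,120,120),(112,255,255),(240,198,268,215))]:
    m=mask(t,lo,hi,roi);ys,xs=np.nonzero(m);print("top",nm,onplane(t,[[xs.mean(),ys.mean()]],.022).round(4))
pt=[(321,124),(277,283),(3,58)]
Q=onplane(d,pt,.010);print(Q.round(4),np.linalg.norm(Q[0]-Q[1]),np.linalg.norm(Q[0]-Q[2]))
u=Q[0]-Q[1];print(np.degrees(np.arctan2(u[1],u[0])))
E
```

```text
lime 558.0 [[0.4582, -0.2091], [0.4793, -0.2092], [0.4787, -0.2582], [0.4574, -0.2589]] [ 0.4684 -0.2339  0.022 ]
orange 1.0 [[0.4646, -0.1388], [0.4653, -0.1393], [0.461, -0.1444], [0.4602, -0.1439]] [ 0.4628 -0.1416  0.022 ]
blue 667.0 [[0.4605, -0.0066], [0.4815, -0.0098], [0.4814, -0.0607], [0.4602, -0.0582]] [ 0.4709 -0.0338  0.022 ]
spacing 0.2000322569972733 yaw -0.7139315113454388
seat [[0.4957, -0.2157], [0.6211, -0.2174], [0.621, -0.2535], [0.4947, -0.2558]] [ 0.5581 -0.2356  0.016 ]
clip [[0.6246, -0.2197], [0.6347, -0.2202], [0.6337, -0.2515], [0.6235, -0.2513]]
top lime [[nan nan nan]]
top blue [[ 0.4714 -0.0356  0.022 ]]
[[ 0.6503 -0.3014  0.01  ]
 [ 0.4507 -0.2983  0.01  ]
 [ 0.6518  0.0269  0.01  ]] 0.19957687824187156 0.3283288347077009
-0.8982481531302213<stdin>:20: RuntimeWarning: Mean of empty slice.
  ret = ret.dtype.type(ret / rcount)
```

Request:
step_arm --increments "-0.97 -0.17 0 0 0 0; -0.97 -0.17 0 0 0 0; -0.97 -0.17 0 0 0 0; -0.97 -0.17 0 0 0 0; -0.97 -0.17 0 0 0 0; -0.97 -0.17 0 0 0 0; -0.97 -0.17 0 0 0 0; -0.97 -0.17 0 0 0 0; -0.97 -0.17 0 0 0 0; -0.97 -0.17 0 0 0 0; -0.97 -0.17 0 0 0 0; -0.97 -0.17 0 0 0 0"

```text
t: 3.32
tool_pos: [0.595, 0.0614, 0.2315]
tool_rot: [-2.424, 1.998, -0.001]
contact_force: [0.3, 0.1, -1.1]
opening: 0.0853
```

Request:
step_arm --increments "-0.97 -0.17 0 0 0 0; -0.97 -0.17 0 0 0 0; -0.97 -0.17 0 0 0 0; -0.97 -0.17 0 0 0 0; -0.97 -0.17 0 0 0 0; -0.97 -0.17 0 0 0 0; -0.97 -0.17 0 0 0 0; -0.97 -0.17 0 0 0 0; -0.97 -0.17 0 0 0 0; 0 0 0 0 0 0; 0 0 0 0 0 0; 0 0 0 0 0 0"

```text
t: 4.32
tool_pos: [0.591, 0.2818, 0.2313]
tool_rot: [2.424, -1.997, 0.001]
contact_force: [-0.0, -0.9, 0.0]
opening: 0.0855
```

```bash
python3 - <<'E'
from h import *
d=img("wrist","w2.png");t=img("top","t2.png")
o=ctrl.get_obs();print(o["t"],o["tool_pos"])
import pickle;pickle.dump((d,t),open("v2.pkl","wb"))
E
```

```text
4.4167 [0.59108308 0.28156564 0.23133028]
```

View pics/w2.png

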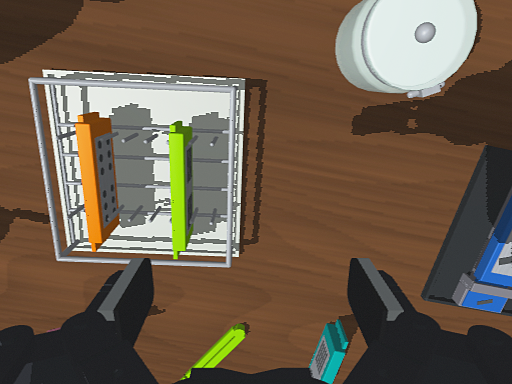

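The lime insert shows at (180,190); I need its face and lip end, so I'll enlarge it.

```bash
python3 - <<'E'
import cv2
t=cv2.imread("pics/w2.png")
cv2.imwrite("pics/c5.png",cv2.resize(t[105:265,65:205],None,fx=3.7,fy=3.7,interpolation=cv2.INTER_CUBIC))
E
```

```text
(no output)
```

View pics/c5.png

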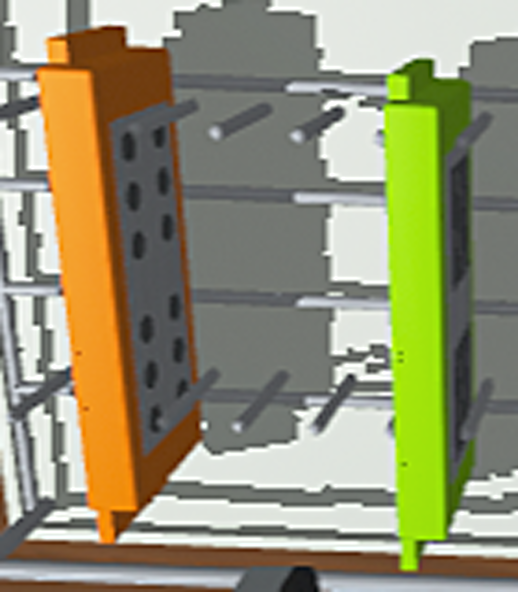

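The visible (−y world) face carries the teeth pattern, and both end tongues, near (175,255) and (178,125), are flush with the left (+y) side. So the underside faces +y, the steel faces −y, and the lip is at the near (robot) end.

```bash
python3 - <<'E'
from h import *
import pickle
d,t=pickle.load(open("v2.pkl","rb"))
P=onplane(d,[(169.6,133.4),(183,134),(173.6,250),(185.3,250)],.064)
print(P.round(4), np.linalg.norm(P[0]-P[1]),np.linalg.norm(P[0]-P[2]))
u=(P[0]+P[1]-P[2]-P[3])/2;print("c",P.mean(0).round(4),"yaw",np.degrees(np.arctan2(u[1],u[0])))
print("pot",onplane(t,[(186,123)],.1).round(3),"bagclip",onplane(t,[(168,238),(144,276)],.01).round(3),"teal",onplane(t,[(201,228),(199,273)],.03).round(3), "pink", onplane(t,[(276,231)],.03).round(3))
print("drainer rim right", onplane(t,[(151,145),(158,208)],.048).round(3))
o=ctrl.get_obs();print(o["q"].round(3))
E
```

```text
[[0.6101 0.3599 0.064 ]
 [0.6119 0.3478 0.064 ]
 [0.4926 0.3418 0.064 ]
 [0.4949 0.33   0.064 ]] 0.012187532441800184 0.11888923615782358
c [0.5524 0.3449 0.064 ] yaw 8.71470549460782
pot [[0.716 0.17  0.1  ]] bagclip [[0.368 0.238 0.01 ]
 [0.25  0.312 0.01 ]] teal [[0.4   0.131 0.03 ]
 [0.261 0.137 0.03 ]] pink [[ 0.39  -0.102  0.03 ]]
drainer rim right [[0.658 0.286 0.048]
 [0.462 0.262 0.048]]
[ 0.331  0.122  1.54  -0.     1.48   1.71 ]
```

Request:
step_arm --increments "0 0 0 0 0 -0.4; -0.68 0.29 0.8 0 0 0; -0.68 0.29 0.8 0 0 0; -0.68 0.29 0.8 0 0 0; -0.68 0.29 0.8 0 0 0; 0 0 0 0 0 0; 0 0 0 0 0 0; 0 0 0 0 0 0" --fingers 0.4 --newtons 40

```text
t: 5.08
tool_pos: [0.5479, 0.3417, 0.1525]
tool_rot: [-2.463, 1.948, -0.002]
contact_force: [-0.3, 0.4, -0.0]
opening: 0.0597
```

```bash
python3 - <<'E'
from h import *
d=img("wrist","w3.png")
o=ctrl.get_obs();print(o["t"],o["tool_pos"],R.from_rotvec(o["tool_rot"]).as_matrix().round(3))
import pickle;pickle.dump(d,open("v3.pkl","wb"))
m=mask(d,*LIME);c=max(cv2.findContours(m,0,1)[0],key=cv2.contourArea);print(cv2.minAreaRect(c))
E
```

```text
5.1333 [0.548405   0.3417723  0.15314695] [[ 0.23  -0.973  0.003]
 [-0.973 -0.23   0.001]
 [-0.    -0.003 -1.   ]]
((245.9918975830078, 183.42788696289062), (21.008682250976562, 182.7015380859375), 4.899092674255371)
```

View pics/w3.png

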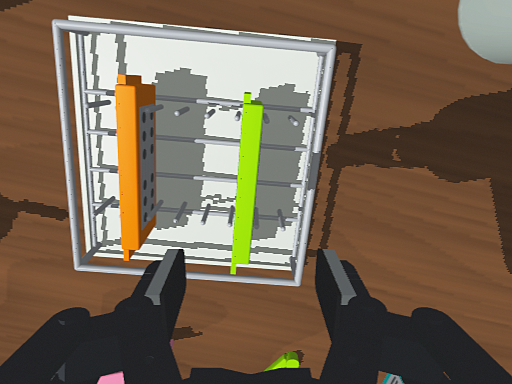

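```bash
python3 - <<'E'
from h import *
import pickle
d=pickle.load(open("v3.pkl","rb"))
t=cv2.imread("pics/w3.png");cv2.imwrite("pics/c6.png",cv2.resize(t[85:280,215:285],None,fx=3,fy=3,interpolation=cv2.INTER_CUBIC))
P=onplane(d,[(244,102),(263,103),(233,264),(250,264)],.064)
print(P.round(4), np.linalg.norm(P[0]-P[1]),np.linalg.norm(P[0]-P[2]))
u=(P[0]+P[1]-P[2]-P[3])/2;print("c",P.mean(0).round(4),"yaw",np.degrees(np.arctan2(u[1],u[0])))
E
```

```text
[[0.6119 0.3607 0.064 ]
 [0.6142 0.3484 0.064 ]
 [0.4915 0.3415 0.064 ]
 [0.4946 0.3287 0.064 ]] 0.012600745213745244 0.12186306319739273
c [0.5531 0.3448 0.064 ] yaw 9.192148015399622
```

View pics/c6.png

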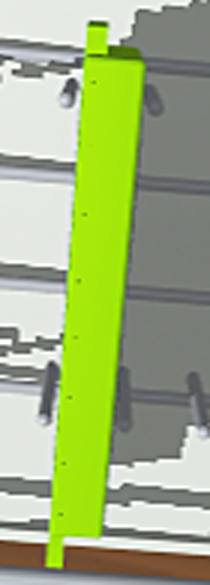

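Request:
step_arm --increments "-0.1 -0.18 0 0 0 0.8; 0 0 0.9 0 0 0; 0 0 0.9 0 0 0; 0 0 0.9 0 0 0; 0 0 0 0 0 0; 0 0 0 0 0 0; 0 0 0 0 0 0"

```text
t: 5.72
tool_pos: [0.5523, 0.346, 0.0862]
tool_rot: [-2.382, 2.043, -0.002]
contact_force: [-0.1, -0.4, 0.0]
opening: 0.0598
```

```bash
python3 - <<'E'
from h import *
d=img("wrist","w4.png")
o=ctrl.get_obs();print(o["t"],o["tool_pos"],R.from_rotvec(o["tool_rot"]).as_matrix().round(3))
E
```

```text
5.7667 [0.55253899 0.34631937 0.08668972] [[ 0.153 -0.988  0.004]
 [-0.988 -0.153  0.002]
 [-0.001 -0.004 -1.   ]]
```

View pics/w4.png

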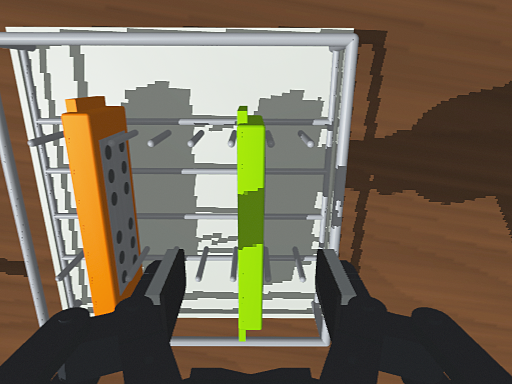

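The insert (column 250) is centred between the finger tips (182, 318), so I'll descend and close.

Request:
step_arm --increments "0 0 0.7 0 0 0; 0 0 0.7 0 0 0; 0 0 0.63 0 0 0; 0 0 0 0 0 0; 0 0 0 0 0 0"

```text
t: 6.18
tool_pos: [0.5511, 0.346, 0.034]
tool_rot: [-2.385, 2.044, -0.0]
contact_force: [0.0, 0.2, -0.4]
opening: 0.0597
```

Request:
step_arm --increments "0 0 0 0 0 0; 0 0 0 0 0 0; 0 0 0 0 0 0; 0 0 0 0 0 0; 0 0 0 0 0 0; 0 0 0 0 0 0; 0 0 0 0 0 0" --fingers -1

```text
t: 6.77
tool_pos: [0.5515, 0.3464, 0.0346]
tool_rot: [-2.384, 2.043, -0.001]
contact_force: [-1.3, 0.0, 5.3]
opening: 0.0133
```

```bash
python3 - <<'E'
from h import *
d=img("wrist","w5.png")
o=ctrl.get_obs();print(o["t"],o["tool_pos"],o["opening"],o["contact_force"])
E
```

```text
6.8167 [0.5515093  0.34643034 0.03455558] 0.013343978198874822 [-0.96016075 -0.12782121  5.83157445]
```

View pics/w5.png

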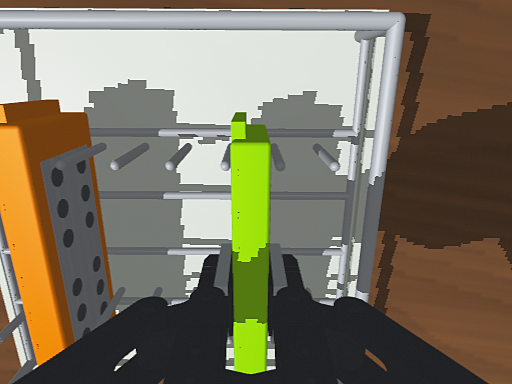

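Request:
step_arm --increments "0 0 -0.5 0 0 0; 0 0 -0.9 0 0 0; 0 0 -0.9 0 0 0; 0 0 -0.9 0 0 0; 0 0 -0.9 0 0 0; 0 0 -0.9 0 0 0; 0.93 0.28 0 0 0 0; 0.93 0.28 0 0 0 0; 0.93 0.28 0 0 0 0; 0.93 0.28 0 0 0 0; 0.93 0.28 0 0 0 0; 0.93 0.28 0 0 0 0"

```text
t: 7.82
tool_pos: [0.5296, 0.2004, 0.1578]
tool_rot: [2.385, -2.043, -0.001]
contact_force: [0.0, -0.1, -1.2]
opening: 0.0134
```

Request:
step_arm --increments "0.93 0.28 0 0 0 0; 0.93 0.28 0 0 0 0; 0.93 0.28 0 0 0 0; 0 0 0 0 1 0; 0 0 0 0 1 0; 0 0 0 0 1 0; 0 0 0 0 1 0; 0 0 0 0 1 0; 0 0 0 0 1 0; 0 0 0 0 1 0; 0 0 0 0 0 0; 0 0 0 0 0 0"

```text
t: 8.82
tool_pos: [0.5195, 0.1301, 0.1567]
tool_rot: [1.972, -1.685, 0.715]
contact_force: [-0.4, -0.7, -0.8]
opening: 0.013
```

```bash
python3 - <<'E'
from h import *
d=img("wrist","w6.png");img("scene","s6.png")
o=ctrl.get_obs();print(o["t"],o["tool_pos"],o["opening"],o["contact_force"],R.from_rotvec(o["tool_rot"]).as_matrix().round(3),o["q"].round(2))
s=cv2.imread("pics/s6.png");w=cv2.imread("pics/w6.png")
cv2.imwrite("pics/c7.png",np.hstack([cv2.resize(s[150:330,200:400],(400,360)),cv2.resize(w,(400,300))[0:300] if 0 else cv2.copyMakeBorder(cv2.resize(w,(400,300)),0,60,0,0,0)]))
E
```

```text
8.9167 [0.52059264 0.12928229 0.15846333] 0.01325567749543413 [-0.24040807  0.25488185 -0.85888876] [[ 0.117 -0.988  0.099]
 [-0.757 -0.153 -0.635]
 [ 0.643 -0.    -0.766]] [ 0.43  0.07  1.83 -0.67  1.48  1.99]
```

View pics/c7.png

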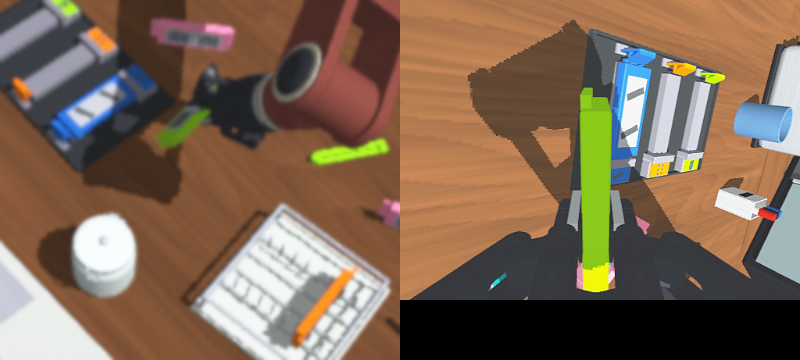

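Request:
step_arm --increments "-0.58 0 0.7 0 0 0; -0.58 0 0.7 0 0 0; -0.58 0 0.7 0 0 0; -0.58 0 0.7 0 0 0; -0.58 0 0.7 0 0 0; -0.4 0 0.48 0 0 0; 0 0 0 0 0 0; 0 0 0 0 0 0; 0 0 0 0 0 0"

```text
t: 9.67
tool_pos: [0.522, 0.1284, 0.0307]
tool_rot: [1.969, -1.691, 0.721]
contact_force: [0.5, -0.1, -1.7]
opening: 0.0134
```

```bash
python3 - <<'E'
from h import *
o=ctrl.get_obs();print(o["t"],o["tool_pos"],o["opening"],o["contact_force"])
E
```

```text
9.6667 [0.52195176 0.12842644 0.03068299] 0.013373186098914617 [ 0.5412346  -0.05124258 -1.68509604]
```

Request:
step_arm --increments "-0.11 0 0.13 0 0 0; -0.11 0 0.13 0 0 0; 0 0 0 0 0 0; 0 0 0 0 0 0"

```text
t: 10.0
tool_pos: [0.5206, 0.1286, 0.0204]
tool_rot: [1.97, -1.688, 0.719]
contact_force: [0.2, 0.0, -1.3]
opening: 0.0134
```

Request:
step_arm --increments "0 0 0 0 0 0; 0 0 0 0 0 0; 0 0 0 0 0 0; 0 0 -0.3 0 0 0; 0 0 -0.6 0 0 0; 0 0 -0.8 0 0 0; 0 0 -0.9 0 0 0; 0 0 -0.9 0 0 0; 0 0 -0.9 0 0 0; 0 0 0 0 0 0" --fingers -0.4

```text
t: 10.83
tool_pos: [0.5121, 0.202, 0.1092]
tool_rot: [1.975, -1.692, 0.725]
contact_force: [0.3, 0.4, -0.0]
opening: 0.0253
```

```bash
python3 - <<'E'
from h import *
d=img("wrist","w7.png");img("scene","s7.png");img("top","t7.png")
o=ctrl.get_obs();print(o["t"],o["tool_pos"],o["opening"],o["contact_force"])
s=cv2.imread("pics/s7.png");w=cv2.imread("pics/w7.png")
cv2.imwrite("pics/c8.png",np.hstack([cv2.resize(s[150:330,200:400],(400,360)),cv2.copyMakeBorder(cv2.resize(w,(400,300)),0,60,0,0,0)]))
E
```

```text
10.9833 [0.50950341 0.19837438 0.10410251] 0.02569790758523327 [-0.73413442  0.37132    -0.27737568]
```

View pics/c8.png

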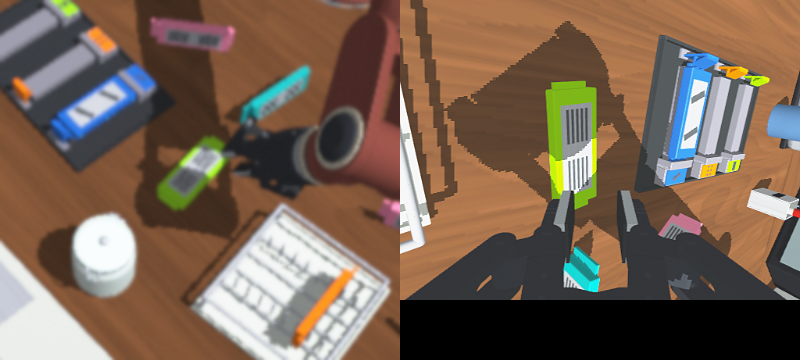

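Request:
step_arm --increments "0.64 0 -0.77 0 0 0; 0.64 0 -0.77 0 0 0; 0.64 0 -0.77 0 0 0; 0 0 0 0 -1 0; 0 0 0 0 -1 0; 0 0 0 0 -1 0; 0 0 0 0 -1 0; 0 0 0 0 -1 0; 0 0 0 0 -1 0; 0 0 0 0 -1 0; 0.9 -0.4 0 0 0 0; 0.9 -0.4 0 0 0 0" --fingers 0.7

```text
t: 11.98
tool_pos: [0.5355, 0.1555, 0.1777]
tool_rot: [2.382, -2.045, -0.003]
contact_force: [0.5, 0.9, -1.2]
opening: 0.0726
```

Request:
step_arm --increments "0 -0.6 0 0 0 0; 0 0 0 0 0 0; 0 0 0 0 0 0; 0 0 0 0 0 0"

```text
t: 12.32
tool_pos: [0.55, 0.1597, 0.1781]
tool_rot: [2.384, -2.043, -0.003]
contact_force: [0.5, 0.4, -0.5]
opening: 0.0724
```

```bash
python3 - <<'E'
from h import *
d=img("wrist","w8.png")
o=ctrl.get_obs();print(o["t"],o["tool_pos"],o["opening"],R.from_rotvec(o["tool_rot"]).as_matrix().round(3))
import pickle;pickle.dump(d,open("v8.pkl","wb"))
E
```

```text
12.3667 [0.55004878 0.1600143  0.17846384] 0.07264586035692679 [[ 0.154 -0.988 -0.002]
 [-0.988 -0.154 -0.   ]
 [ 0.     0.002 -1.   ]]
```

View pics/w8.png

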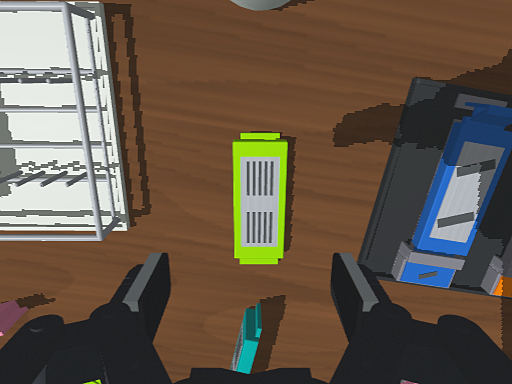

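The insert lies face up at (260,200), tab at top (far), lip at the bottom (near). Now I'll measure it.

```bash
python3 - <<'E'
from h import *
import pickle
d=pickle.load(open("v8.pkl","rb"))
m=mask(d,*LIME,(200,110,320,290));c=max(cv2.findContours(m,0,1)[0],key=cv2.contourArea)
k=np.zeros_like(m);cv2.drawContours(k,[c],-1,255,-1)
rows=[(y,np.nonzero(k[y])[0].min(),np.nonzero(k[y])[0].max()) for y in range(125,270) if k[y].any()]
print([r for r in rows if r[0]<145 or r[0]>250])
mid=[r for r in rows if 150<r[0]<250]
L=onplane(d,[(r[1],r[0]+.5) for r in mid],.014);Rr=onplane(d,[(r[2]+1,r[0]+.5) for r in mid],.014)
print("width",np.linalg.norm(L-Rr,axis=1).mean())
M=(L+Rr)/2;p=np.polyfit(M[:,0],M[:,1],1);print("yaw",np.degrees(np.arctan(p[0])),"y at .5,.52,.54",np.polyval(p,[.5,.52,.54]))
for P in (L,Rr): print(np.polyfit(P[:,0],P[:,1],1),np.degrees(np.arctan(np.polyfit(P[:,0],P[:,1],1)[0])))
print(onplane(d,[(260,140),(260,259)],.014).round(4))
E
```

```text
[(133, np.int64(240), np.int64(279)), (134, np.int64(240), np.int64(279)), (135, np.int64(240), np.int64(279)), (136, np.int64(240), np.int64(279)), (137, np.int64(240), np.int64(279)), (138, np.int64(240), np.int64(279)), (139, np.int64(234), np.int64(284)), (140, np.int64(233), np.int64(286)), (141, np.int64(233), np.int64(286)), (142, np.int64(232), np.int64(287)), (143, np.int64(232), np.int64(287)), (144, np.int64(232), np.int64(287)), (251, np.int64(234), np.int64(283)), (252, np.int64(234), np.int64(283)), (253, np.int64(234), np.int64(283)), (254, np.int64(234), np.int64(283)), (255, np.int64(234), np.int64(283)), (256, np.int64(234), np.int64(283)), (257, np.int64(234), np.int64(283)), (258, np.int64(237), np.int64(281)), (259, np.int64(240), np.int64(277)), (260, np.int64(239), np.int64(277)), (261, np.int64(239), np.int64(277)), (262, np.int64(239), np.int64(277)), (263, np.int64(239), np.int64(277))]
width 0.05051612226744755
yaw 8.734663728397008 y at .5,.52,.54 [0.14243995 0.14551277 0.14858558]
[0.15517682 0.0903805 ] 8.82062579356003
[0.15208928 0.04087868] 8.647802194759862
[[0.579  0.1548 0.014 ]
 [0.4585 0.1348 0.014 ]]
```

Request:
step_arm --increments "0.2 0.69 0 0 0 0; 0.19 0.69 0 0 0 0; 0 0 0.9 0 0 0; 0 0 0.9 0 0 0; 0 0 0.9 0 0 0; 0 0 0.9 0 0 0; 0 0 0.9 0 0 0; 0 0 0.9 0 0 0; 0 0 0.8 0 0 0; 0 0 0 0 0 0; 0 0 0 0 0 0"

```text
t: 13.28
tool_pos: [0.5168, 0.1453, 0.0234]
tool_rot: [2.385, -2.042, -0.003]
contact_force: [0.7, 0.7, -0.2]
opening: 0.0724
```

```bash
python3 - <<'E'
from h import *
d=img("wrist","w9.png")
o=ctrl.get_obs();print(o["t"],o["tool_pos"],o["opening"],o["contact_force"])
E
```

```text
13.3333 [0.51835145 0.1454044  0.02499553] 0.07271988418044413 [-0.0694313   0.09141205  0.57759922]
```

View pics/w9.png

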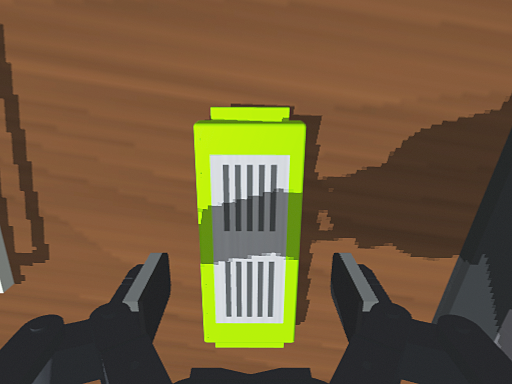

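Request:
step_arm --increments "0 0 0.4 0 0 0; 0 0 0.4 0 0 0; 0 0 0.12 0 0 0; 0 0 0 0 0 0; 0 0 0 0 0 0"

```text
t: 13.75
tool_pos: [0.5184, 0.145, 0.0013]
tool_rot: [2.385, -2.044, -0.001]
contact_force: [-0.1, 0.8, 0.2]
opening: 0.0726
```

Request:
step_arm --increments "0 0 0 0 0 0; 0 0 0 0 0 0; 0 0 0 0 0 0; 0 0 0 0 0 0; 0 0 0 0 0 0; 0 0 0 0 0 0" --fingers -1 --newtons 60

```text
t: 14.25
tool_pos: [0.5195, 0.1451, 0.0025]
tool_rot: [-2.384, 2.043, -0.002]
contact_force: [-0.0, -1.0, 6.0]
opening: 0.0479
```

Request:
step_arm --increments "0 0 -0.4 0 0 0; 0 0 -0.9 0 0 0; 0 0 -0.9 0 0 0; 0 0 -0.9 0 0 0; 0 0 -0.9 0 0 0; 0 0 0 0 0 0; 0 0 0 0 0 0; 0 0 0 0 0 0"

```text
t: 14.92
tool_pos: [0.5174, 0.1449, 0.1001]
tool_rot: [2.384, -2.043, -0.003]
contact_force: [-0.2, -0.4, -1.7]
opening: 0.0482
```

```bash
python3 - <<'E'
from h import *
d=img("wrist","w10.png")
o=ctrl.get_obs();print(o["t"],o["tool_pos"],o["opening"],o["contact_force"],o["q"].round(2))
E
```

```text
14.9667 [0.51702004 0.14478328 0.09944695] 0.0484928256682017 [ 0.34967886 -0.2300489  -0.7087439 ] [ 0.13 -0.03  1.93 -0.    1.25  1.55]
```

View pics/w10.png

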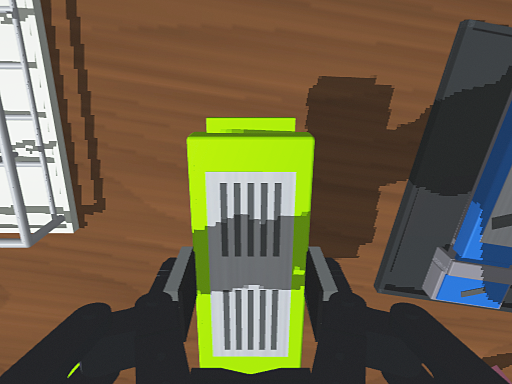

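```bash
python3 - <<'E'
from h import *
d=img("wrist")
o=ctrl.get_obs();M=R.from_rotvec(o["tool_rot"]).as_matrix();T=o["tool_pos"]
print(T)
m=mask(d,*LIME,(150,100,340,240));k=m
for y in (118,120,124,128,131,133,135,137,139,141,145,160,180,200):
    x=np.nonzero(k[y])[0];print(y,x.min(),x.max(),end=" | ")
for zt in (-.0115,):
  z=T[2]+.0115
  P=onplane(d,[(187,140),(315,138.5),(191,220),(310,220)],z)
  print((M.T@(P-T).T).T.round(4),np.linalg.norm(P[0]-P[1]))
P=onplane(d,[(206,118),(296,118)],T[2]-.0025+.005)
print("tab",(M.T@(P-T).T).T.round(4),np.linalg.norm(P[0]-P[1]))
E
```

```text
[0.5169366  0.1447561  0.09923714]
118 206 295 | 120 206 295 | 124 206 295 | 128 206 294 | 131 207 294 | 133 191 309 | 135 189 311 | 137 187 313 | 139 186 314 | 141 186 314 | 145 187 314 | 160 187 313 | 180 189 312 | 200 190 310 | [[-0.0245 -0.0585 -0.0117]
 [ 0.0255 -0.0592 -0.0117]
 [-0.0248 -0.0246 -0.0116]
 [ 0.0255 -0.0246 -0.0116]] 0.04999087751853593
tab [[-0.0179 -0.066  -0.0028]
 [ 0.0189 -0.0661 -0.0028]] 0.036793742981663505
```

Request:
step_arm --increments "0 0 -0.6 0 0 0.84; 0 0 -0.6 0 0 0.84; 0.95 -0.15 0 0 0 0; 0.95 -0.15 0 0 0 0; 0.95 -0.15 0 0 0 0; 0.95 -0.15 0 0 0 0; 0.95 -0.15 0 0 0 0; 0.95 -0.15 0 0 0 0; 0.95 -0.15 0 0 0 0; 0.95 -0.15 0 0 0 0; 0.95 -0.15 0 0 0 0; 0.95 -0.15 0 0 0 0"

```text
t: 16.02
tool_pos: [0.5516, -0.0939, 0.1294]
tool_rot: [2.204, -2.236, -0.005]
contact_force: [-0.1, -0.1, -1.5]
opening: 0.0484
```

Request:
step_arm --increments "0.95 -0.15 0 0 0 0; 0.95 -0.15 0 0 0 0; 0.95 -0.15 0 0 0 0; 0.95 -0.15 0 0 0 0; 0.95 -0.15 0 0 0 0; 0.92 -0.12 0 0 0 0; 0 0 0 1 0 0; 0 0 0 1 0 0; 0 0 0 0.2 0 0; 0 0 0 0 0 0; 0 0 0 0 0 0; 0 0 0 0 0 0"

```text
t: 17.02
tool_pos: [0.5729, -0.2348, 0.1317]
tool_rot: [-2.092, 2.121, -0.233]
contact_force: [0.2, 0.7, -1.8]
opening: 0.0482
```

```bash
cat >> h.py <<'E'
B=np.array([.5585,-.2352,.004]);YB=np.radians(-.75)
def state():
    o=ctrl.get_obs();M=R.from_rotvec(o["tool_rot"]).as_matrix();T=np.array(o["tool_pos"])
    Rb=R.from_euler('z',YB).as_matrix()
    I=np.c_[-M[:,1],-M[:,0],-M[:,2]]; O=T+.0026*M[:,2]+.0005*M[:,0]
    f=lambda p:((Rb.T@(O+I@np.array(p)/1000-B))*1000).round(1)
    print("t",o["t"],"T",T.round(4),"F",np.round(o["contact_force"],1),"open",o["opening"])
    print("lip",f([-72,0,0]),"tab",f([66,0,5]),"org",f([0,0,0]),"ins x in bay",(Rb.T@I[:,0]).round(3),"z",(Rb.T@I[:,2]).round(3))
    return M,Rb
E
python3 - <<'E'
from h import *
img("wrist","w11.png");img("scene","s11.png");state()
E
```

```text
t 17.1167 T [ 0.5732 -0.2349  0.132 ] F [-0.1 -0.7 -0.5] open 0.048059324521346265
lip [-55.    0.  109.7] tab [ 78.6   0.  144.7] org [ 15.3   0.  125.4] ins x in bay [ 0.976 -0.     0.218] z [-0.218  0.     0.976]
```

View pics/w11.png

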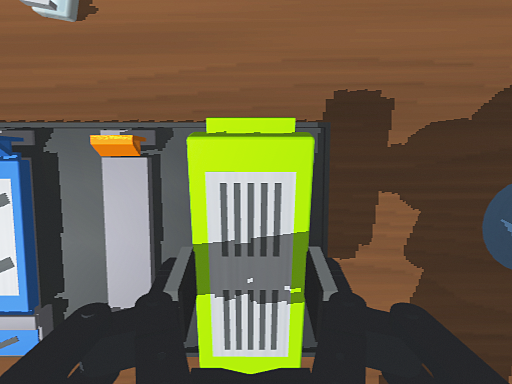

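Request:
step_arm --increments "0 0.21 0.85 0 0 0; 0 0.21 0.85 0 0 0; 0 0.21 0.85 0 0 0; 0 0.1 0.42 0 0 0; 0 0.1 0.42 0 0 0; 0 0 0 0 0 0; 0 0 0 0 0 0; 0 0 0 0 0 0"

```text
t: 17.78
tool_pos: [0.5718, -0.2356, 0.0458]
tool_rot: [-2.09, 2.12, -0.238]
contact_force: [-0.0, -0.3, -0.9]
opening: 0.0477
```

```bash
python3 - <<'E'
from h import *
img("wrist","w12.png");img("scene","s12.png");img("top","t12.png");state()
s=cv2.imread("pics/s12.png");w=cv2.imread("pics/w12.png");t=cv2.imread("pics/t12.png")
cv2.imwrite("pics/c12.png",np.hstack([cv2.resize(s[120:240,170:290],(400,400)),cv2.resize(t[130:230,250:350],(400,400))]))
E
```

```text
t 17.9333 T [ 0.5716 -0.2356  0.0459] F [-0.9 -0.3 -2. ] open 0.0483231734440713
lip [-56.5  -0.7  23.5] tab [77.  -0.8 58.8] org [13.7 -0.8 39.4] ins x in bay [ 0.975 -0.001  0.22 ] z [-0.22   0.002  0.975]
```

View pics/w12.png

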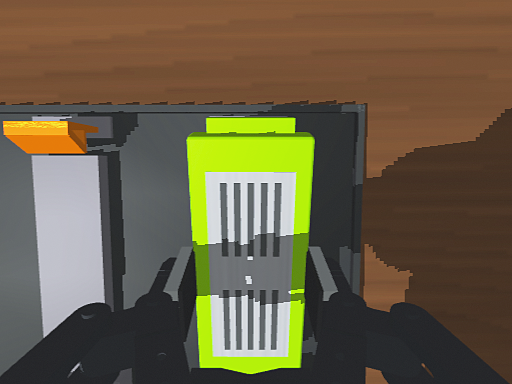

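View pics/c12.png

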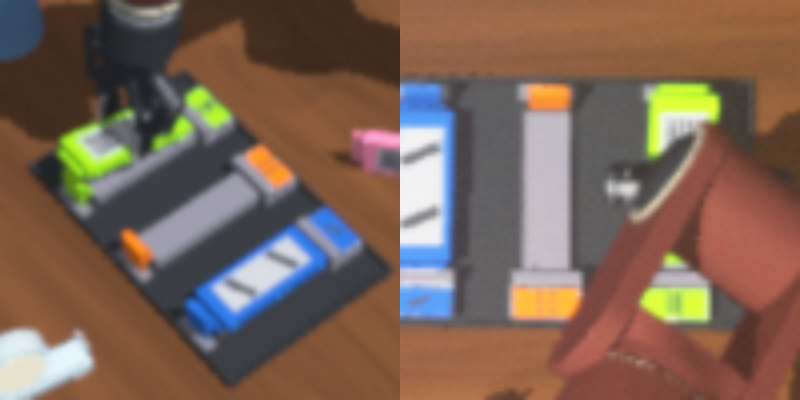

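Request:
step_arm --increments "0 0.04 0.18 0 0 0; 0 0.04 0.18 0 0 0; 0 0 0 0 0 0; 0 0 0 0 0 0"

```text
t: 18.27
tool_pos: [0.5702, -0.2347, 0.0343]
tool_rot: [-2.091, 2.121, -0.232]
contact_force: [-0.1, -0.1, -1.3]
opening: 0.0483
```

Request:
step_arm --increments "0 0.01 0.04 0 0 0; 0 0.01 0.04 0 0 0; 0 0 0 0 0 0; 0 0 0 0 0 0"

```text
t: 18.6
tool_pos: [0.5709, -0.2351, 0.0333]
tool_rot: [-2.091, 2.121, -0.235]
contact_force: [0.2, 0.2, -0.6]
opening: 0.0478
```

```bash
python3 - <<'E'
from h import *
state()
E
```

```text
t 18.6 T [ 0.5709 -0.2351  0.0333] F [ 0.2  0.2 -0.6] open 0.04777081947733318
lip [-57.3  -0.1  11.1] tab [76.2 -0.3 46.1] org [12.9 -0.2 26.8] ins x in bay [ 0.976 -0.001  0.219] z [-0.219  0.     0.976]
```

Request:
step_arm --increments "0 0.01 0.04 0 0 0; 0 0 0 0 0 0; 0 0 0 0 0 0"

```text
t: 18.85
tool_pos: [0.5711, -0.2351, 0.0326]
tool_rot: [-2.09, 2.12, -0.236]
contact_force: [1.0, 0.6, 2.6]
opening: 0.0481
```

```bash
python3 - <<'E'
from h import *
for i in range(4): img("top"); state()
E
```

```text
t 18.9 T [ 0.5711 -0.2351  0.0326] F [0.6 1.7 3.2] open 0.048000584771672586
lip [-57.1  -0.2  10.2] tab [76.4 -0.3 45.4] org [13.1 -0.3 26. ] ins x in bay [ 0.976 -0.001  0.219] z [-0.219  0.     0.976]
t 18.95 T [ 0.5711 -0.2352  0.0326] F [1.1 1.  2. ] open 0.048185565244166735
lip [-57.1  -0.2  10.3] tab [76.5 -0.4 45.4] org [13.2 -0.3 26. ] ins x in bay [ 0.976 -0.001  0.219] z [-0.219  0.001  0.976]
t 19.0 T [ 0.5711 -0.2351  0.0325] F [0.7 1.1 2.2] open 0.0483962631471529
lip [-57.1  -0.2  10.2] tab [76.4 -0.3 45.3] org [13.1 -0.2 26. ] ins x in bay [ 0.976 -0.001  0.219] z [-0.219  0.     0.976]
t 19.05 T [ 0.5711 -0.2351  0.0325] F [1.6 1.1 3.1] open 0.04804558378141088
lip [-57.1  -0.2  10.2] tab [76.5 -0.4 45.3] org [13.2 -0.3 26. ] ins x in bay [ 0.976 -0.001  0.219] z [-0.219  0.001  0.976]
```

Request:
step_arm --increments "0 0.12 -0.03 0 0 0; 0 0.12 -0.03 0 0 0; 0 0.12 -0.026 0 0 0; 0 0.08 -0.018 0 0 0; 0 0 0 0 0 0; 0 0 0 0 0 0"

```text
t: 19.55
tool_pos: [0.5592, -0.2352, 0.0323]
tool_rot: [-2.091, 2.121, -0.235]
contact_force: [2.4, -1.4, 3.3]
opening: 0.0484
```

```bash
python3 - <<'E'
from h import *
img("top");state()
E
```

```text
t 19.6 T [ 0.5592 -0.2352  0.0323] F [ 2.9 -1.5  3. ] open 0.04839326547852912
lip [-69.   -0.4  10. ] tab [64.6 -0.5 45. ] org [ 1.3 -0.5 25.7] ins x in bay [ 0.976 -0.001  0.218] z [-0.218  0.001  0.976]
```

Request:
step_arm --increments "0 0.06 -0.013 0 0 0; 0 0.06 -0.013 0 0 0; 0 0 0 0 0 0; 0 0 0 0 0 0"

```text
t: 19.93
tool_pos: [0.5569, -0.235, 0.0327]
tool_rot: [-2.09, 2.12, -0.237]
contact_force: [5.2, 0.2, 3.3]
opening: 0.0484
```

```bash
python3 - <<'E'
from h import *
img("wrist","w13.png");img("scene","s13.png");state()
s=cv2.imread("pics/s13.png");w=cv2.imread("pics/w13.png")
cv2.imwrite("pics/c13.png",np.hstack([cv2.resize(s[120:240,170:290],(400,400)),cv2.copyMakeBorder(cv2.resize(w,(400,300)),0,100,0,0,0)]))
E
```

```text
t 20.0333 T [ 0.5569 -0.235   0.0326] F [ 5.1 -0.8  3.8] open 0.04803292668064775
lip [-71.3  -0.2  10.2] tab [62.3 -0.4 45.4] org [-1.  -0.3 26.1] ins x in bay [ 0.976 -0.001  0.22 ] z [-0.22   0.001  0.976]
```

View pics/c13.png

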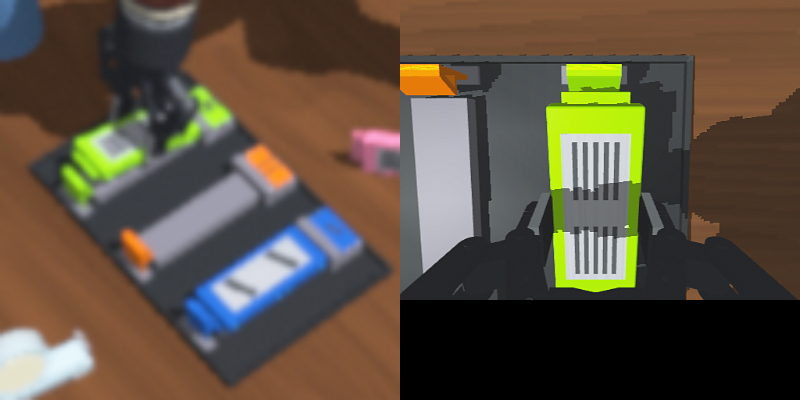

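Request:
step_arm --increments "0 0.04 -0.01 0 0 0; 0 0 0 0 0 0; 0 0 0 0 0 0"

```text
t: 20.28
tool_pos: [0.5567, -0.2351, 0.0332]
tool_rot: [-2.089, 2.119, -0.239]
contact_force: [7.8, 0.8, 3.1]
opening: 0.0482
```

```bash
python3 - <<'E'
from h import *
d=img("wrist");state()
import pickle;pickle.dump(d,open("v13.pkl","wb"))
E
```

```text
t 20.3333 T [ 0.5567 -0.2351  0.0331] F [ 7.4 -0.5  3.1] open 0.047800077745682554
lip [-71.4  -0.3  10.6] tab [62.1 -0.5 46.1] org [-1.2 -0.4 26.6] ins x in bay [ 0.975 -0.001  0.222] z [-0.222  0.001  0.975]
```

Request:
step_arm --increments "0 0 0.08 -0.26 0 0; 0 0 0.08 -0.26 0 0; 0 0 0.08 -0.26 0 0; 0 -0.01 0.08 -0.26 0 0; 0 0 0 0 0 0; 0 0 0 0 0 0; 0 0 0 0 0 0"

```text
t: 20.92
tool_pos: [0.558, -0.235, 0.025]
tool_rot: [-2.146, 2.176, -0.13]
contact_force: [6.1, -0.2, 3.9]
opening: 0.0479
```

```bash
python3 - <<'E'
from h import *
img("wrist","w14.png");img("scene","s14.png");state()
s=cv2.imread("pics/s14.png");w=cv2.imread("pics/w14.png")
cv2.imwrite("pics/c14.png",np.hstack([cv2.resize(s[120:240,170:290],(400,400)),cv2.copyMakeBorder(cv2.resize(w,(400,300)),0,100,0,0,0)]))
E
```

```text
t 21.0167 T [ 0.558 -0.235  0.025] F [5.7 0.7 4.5] open 0.0477177705830346
lip [-71.7  -0.3   9.9] tab [64.7 -0.4 31.2] org [-0.2 -0.3 18.4] ins x in bay [ 0.993 -0.001  0.118] z [-0.118  0.001  0.993]
```

View pics/c14.png

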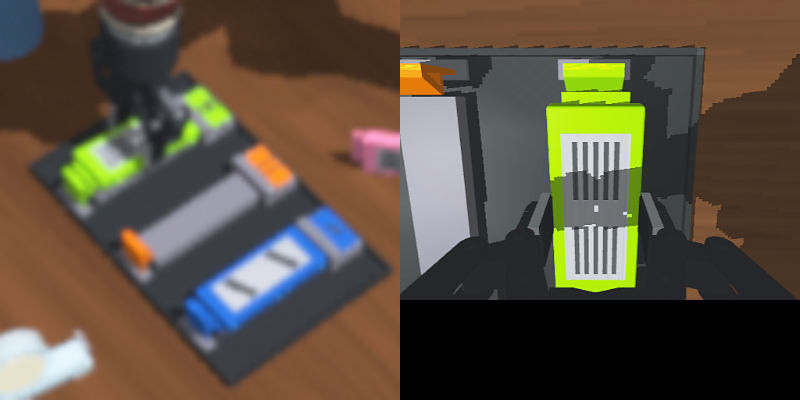

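Request:
step_arm --increments "0 0 0 0 0 0; 0 0 0 0 0 0; 0 0 0 0 0 0; 0 0 -0.4 0 0 0; 0 0 -0.8 0 0 0; 0 0 -0.8 0 0 0; 0 0 -0.8 -0.59 0 0; 0 0 -0.8 -0.59 0 0; 0 0 0 0 0 0; 0 0 0 0 0 0" --fingers 0.5

```text
t: 21.85
tool_pos: [0.5486, -0.2351, 0.1154]
tool_rot: [2.206, -2.236, 0.003]
contact_force: [-0.8, -0.5, -0.4]
opening: 0.0644
```

```bash
python3 - <<'E'
from h import *
d=img("wrist","w15.png");img("scene","s15.png");state()
import pickle;pickle.dump(d,open("v15.pkl","wb"))
s=cv2.imread("pics/s15.png");w=cv2.imread("pics/w15.png")
cv2.imwrite("pics/c15.png",np.hstack([cv2.resize(s[120:240,170:290],(400,400)),cv2.copyMakeBorder(cv2.resize(w,(400,300)),0,100,0,0,0)]))
E
```

```text
t 21.95 T [ 0.5466 -0.2342  0.1124] F [-0.2 -0.3 -0.4] open 0.06402089298759632
lip [-84.    0.5 106.1] tab [ 54.1   0.3 110.6] org [-12.    0.4 105.8] ins x in bay [ 1.    -0.001 -0.004] z [ 0.004 -0.001  1.   ]
```

View pics/c15.png

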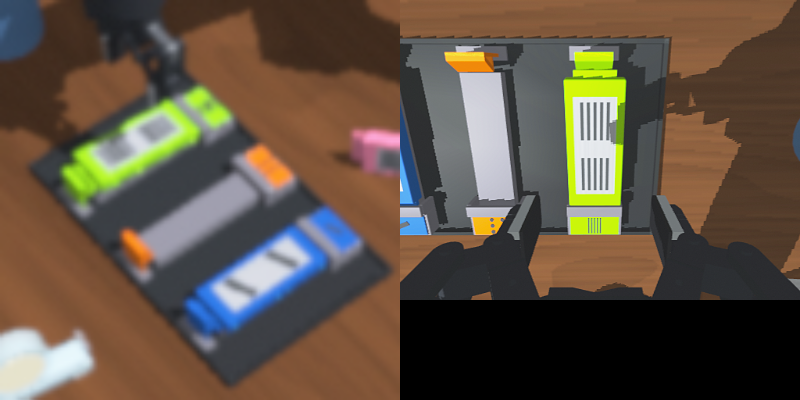

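View pics/w15.png

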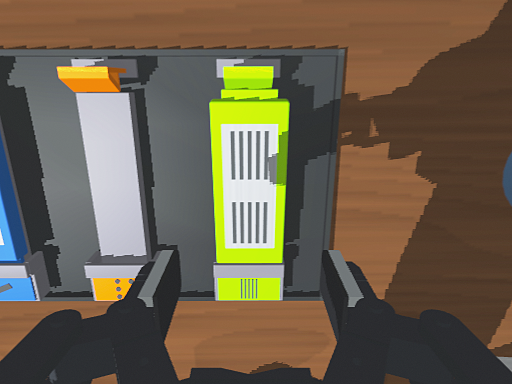

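Request:
step_arm --increments "0 -0.72 0 0 0 0; 0.04 -0.72 0 0 0 0; 0 -0.72 0 0 0 0; 0 0 0.8 0 0 0; 0 0 0.8 0 0 0; 0 0 0.8 0 0 0; 0 0 0 0 0 0; 0 0 0 0 0 0; 0 0 0 0 0 0" --fingers -1

```text
t: 22.7
tool_pos: [0.6012, -0.2364, 0.0537]
tool_rot: [2.204, -2.236, -0.003]
contact_force: [0.9, 0.4, 0.3]
opening: -0.0001
```

```bash
python3 - <<'E'
from h import *
d=img("wrist","w16.png");state()
E
```

```text
t 22.75 T [ 0.6018 -0.2368  0.0547] F [ 0.2 -0.8  1. ] open -7.295390181951611e-05
lip [-28.6  -1.4  48.1] tab [109.4  -1.6  53. ] org [43.4 -1.5 48.1] ins x in bay [ 1.    -0.001 -0.001] z [0.001 0.001 1.   ]
```

View pics/w16.png

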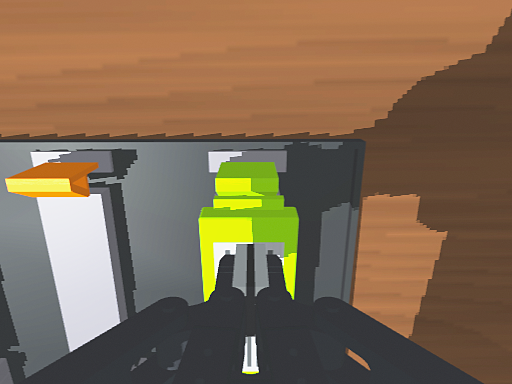

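Request:
step_arm --increments "0 0 0.2 0 0 0; 0 0 0.2 0 0 0; 0 0 0.08 0 0 0; 0 0 0.08 0 0 0; 0 0 0.08 0 0 0; 0 0 0 0 0 0; 0 0 0 0 0 0"

```text
t: 23.33
tool_pos: [0.6016, -0.2366, 0.0385]
tool_rot: [2.205, -2.236, -0.002]
contact_force: [-2.8, 0.2, 5.2]
opening: 0.0
```

Request:
step_arm --increments "0 0 0.08 0 0 0; 0 0 0.08 0 0 0; 0 0 0 0 0 0; 0 0 0 0 0 0"

```text
t: 23.67
tool_pos: [0.6023, -0.2369, 0.0345]
tool_rot: [2.205, -2.237, 0.001]
contact_force: [0.7, -0.0, 5.0]
opening: -0.0
```

Request:
step_arm --increments "0 0 0.08 0 0 0; 0 0 0.08 0 0 0; 0 0 0.04 0 0 0; 0 0 0 0 0 0; 0 0 0 0 0 0"

```text
t: 24.08
tool_pos: [0.6025, -0.2367, 0.0301]
tool_rot: [2.205, -2.237, 0.001]
contact_force: [-0.3, 0.2, 8.2]
opening: 0.0003
```

Request:
step_arm --increments "0 0 0.08 0 0 0; 0 0 0.08 0 0 0; 0 0 0.08 0 0 0; 0 0 0 0 0 0; 0 0 0 0 0 0"

```text
t: 24.5
tool_pos: [0.6026, -0.2368, 0.0299]
tool_rot: [2.205, -2.235, -0.003]
contact_force: [-15.1, 7.7, 37.9]
opening: 0.0
```

Request:
step_arm --increments "0 0 -0.3 0 0 0; 0 0 -0.8 0 0 0; 0 0 -0.9 0 0 0; 0 0 -0.9 0 0 0; 0 0.9 -0.9 0 0 0; 0 0.9 -0.9 0 0 0; 0 0 0 0 0 0; 0 0 0 0 0 0; 0 0 0 0 0 0"

```text
t: 25.25
tool_pos: [0.5561, -0.2354, 0.1387]
tool_rot: [2.204, -2.236, -0.005]
contact_force: [0.4, 0.5, -0.3]
opening: 0.0001
```

```bash
python3 - <<'E'
from h import *
d=img("wrist","w17.png");img("scene","s17.png");state()
import pickle;pickle.dump(d,open("v17.pkl","wb"))
s=cv2.imread("pics/s17.png")
cv2.imwrite("pics/c17.png",cv2.resize(s[130:240,175:290],None,fx=5,fy=5,interpolation=cv2.INTER_CUBIC))
E
```

```text
t 25.35 T [ 0.5561 -0.2352  0.1379] F [-1.2 -0.2  0.1] open 0.0001826999444760894
lip [-74.4  -0.4 131.7] tab [ 63.6  -0.6 136. ] org [ -2.4  -0.5 131.3] ins x in bay [ 1.    -0.001 -0.005] z [ 0.005 -0.002  1.   ]
```

View pics/w17.png

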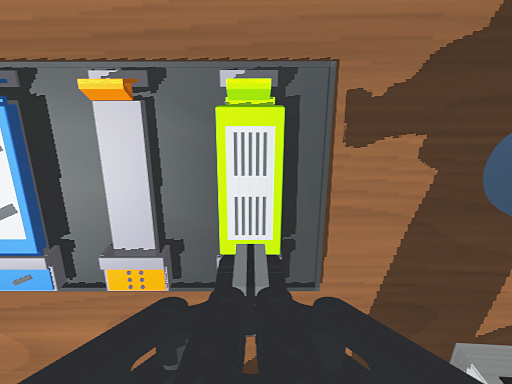

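View pics/c17.png

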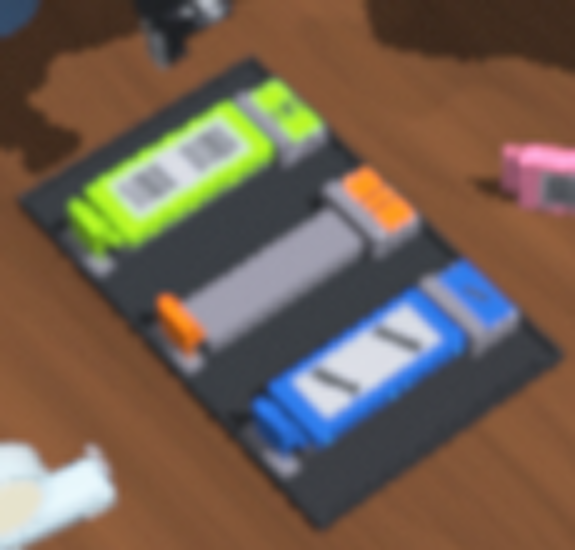

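Request:
step_arm --increments "0 -0.8 -0.8 0 0 0; 0 -0.8 -0.8 0 0 0; -0.9 -0.8 0 0 0 0; -0.9 0 0 0 0 0; -0.9 0 0 0 0 0; -0.9 0 0 0 0 0; 0 0 0 0 0 0; 0 0 0 0 0 0; 0 0 0 0 0 0"

```text
t: 26.1
tool_pos: [0.6179, -0.1469, 0.1789]
tool_rot: [2.204, -2.235, -0.004]
contact_force: [0.1, -0.5, -1.0]
opening: 0.0001
```

```bash
python3 - <<'E'
from h import *
d=img("wrist","w18.png");state()
import pickle;pickle.dump(d,open("v18.pkl","wb"))
s=cv2.imread("pics/w18.png");cv2.imwrite("pics/c18.png",s)
E
```

```text
t 26.15 T [ 0.6179 -0.1473  0.1792] F [-0.2  0.1  0.1] open 3.3294842233135966e-05
lip [-13.7  88.3 172.8] tab [124.3  88.1 177.3] org [ 58.3  88.2 172.6] ins x in bay [ 1.    -0.002 -0.003] z [ 0.003 -0.     1.   ]
```

View pics/w18.png

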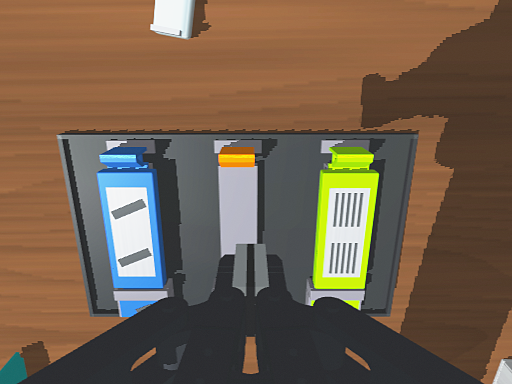

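```bash
python3 - <<'E'
from h import *
import pickle
d=pickle.load(open("v18.pkl","rb"))
s=cv2.imread("pics/w18.png")
a=cv2.resize(s[130:195,85:175],None,fx=4.4,fy=6,interpolation=cv2.INTER_CUBIC);b=cv2.resize(s[130:195,305:395],None,fx=4.4,fy=6,interpolation=cv2.INTER_CUBIC)
cv2.imwrite("pics/c19.png",np.hstack([a,b]))
# slab top-face outlines, plane z=.030, in bay frame
Rb=R.from_euler('z',YB).as_matrix()
for nm,lo,hi,roi,oy in [("lime",*LIME,(300,172,390,286),0),("blue",(95,120,90),(112,255,255),(85,172,175,286),.2)]:
    m=mask(d,lo,hi,roi)
    rows=[(y,*np.nonzero(m[y])[0][[0,-1]]) for y in range(178,284)]
    L=onplane(d,[(r[1],r[0]+.5) for r in rows],.030);Q=onplane(d,[(r[2]+1,r[0]+.5) for r in rows],.030)
    L=(Rb.T@(L-B).T).T;Q=(Rb.T@(Q-B).T).T;M=(L+Q)/2
    p=np.polyfit(M[:,0],M[:,1],1);W=np.linalg.norm(L-Q,axis=1)
    print(nm,"width front/rear",W[-15:].mean().round(4),W[:15].mean().round(4),"y",p[1].round(4)-oy,"yaw",p[0].round(4))
E
```

```text
lime width front/rear 0.0532 0.0531 y 0.0 yaw -0.0019
blue width front/rear 0.0535 0.0537 y -0.0013000000000000234 yaw 0.0005
```

View pics/c19.png

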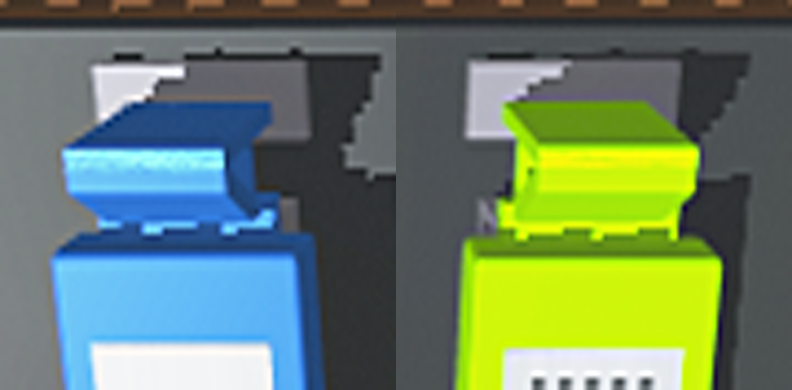

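The lime clip sits over its tab just like the blue one. The insert's width is the same front and rear, so it is level, and y and yaw are near zero. I'm handing the job in.

```bash
python3 - <<'E'
from station import ctrl
print(ctrl.finish_job())
E
```

```text
the job is handed in; nothing more can be done
None
```

The lime insert is in the lime bay, steel face up, with its lip under the keeper bar and the clip over its tab. I handed the job in shortly after 26 s on the robot's clock. No verdict came back.

**What I did:** I lifted the insert from the drainer by its upper edge. I leaned it about 40° and set it face up on the bare counter, then gripped it again across its width. With the tab end raised about 12.6°, I slid the lip under the keeper bar until it met the stop. I then lowered the tab end, let go, and pressed the rear down with closed fingers.

**Last checks:**
- **Seating:** the press went firm at 29.9 mm above the counter; a seated insert's top should be at 30 mm.
- **Level and square:** in the wrist picture the insert measured 53.2 mm wide at the front and 53.1 mm at the rear, so it is level. It was about 0 mm off across the bay and 0.002 rad off square. I did not remeasure its position along the bay after pressing.
- **Clip:** it looked the same as the snapped blue one. I judged this by eye and had no joint reading.
- **Arm:** it was clear of everything at the end.

**Disagreements and gaps:**
- **Width:** it read 53 mm instead of 50 mm, but the stored blue insert read 53.5 mm in the same picture, so this looks like a calibration or mask error.
- **Lip height:** it read about 2 mm too low on contact, so the insert had probably shifted a little in the grip.
- **Press force:** the last push showed about 38 N of vertical force at the wrist (41 N in all). The fingertips were doing the pressing, so the 40 N limit on the gripper's body should not apply.
- **Other objects:** I made no final measurement of the orange insert or the loose objects, and I saw no contact with them.

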